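Freshen the desiccant and pack the sealed jars into the dry box

TASK

Pack the finished jars into dry storage. First loosen the desiccant: take the stirring rod from its stand and stir the beads in the dry box's cup in at least three full, wide circles with the tip close to the cup's floor, then hang the rod back upright in its stand. After that move every sealed jar from the capping machine's catch tray into the empty bay of the dry box and shut the lid completely, with all the beads still in their cup and the other things on the bench left where they are.

Things in the scene. Friction and masses are not known exactly. Their poses are not given: they have to be found in the camera images.
- bay_floor (a point): Floor centre of the dry box's empty bay, 5 mm above the bench. The box is grey, fixed, 140 (x) x 320 (y) x 65 mm high, walls 5 mm; x points to its hinge side (away from the robot), y to its left, z up. The box's centre is 61 mm from here towards -y. The bay is 130 (x) x 188 mm (y) inside; walls rise 60 mm above this floor, the partition to the cup 50 mm.
- cup_floor (a point): Centre of the inner floor of the round steel cup fixed in the box's other (-y) end, 159 mm from the bay's centre, 10 mm above the bench; axes as the box. The cup is 102 mm across inside; its rim is 45 mm above this floor. The beads lie in it in one loose layer.
- stand_hole (a point): Centre of the hole (27 mm wide, round) in the rod stand's aluminium plate, on its top face, 135 mm above the bench. The plate is 8 mm thick, 70 x 56 mm; the fixed stand has a 70 x 70 mm foot and one post on its far side.
- lid (a joint): Box lid angle, rad: 0 = shut on the rim, about 2 = wide open, leaning back behind the box (limit 2.2). Stiff hinge (0.22 N m): it stays at any angle; 2 to 4 N at its free edge moves it. Hinge line along the box's y, 70 mm towards +x and 60.5 mm up from point bay_floor; the lid's inner face passes through it. Shut by pushing on the outer face.
- lid_edge (a point): Middle of the lid's free edge, 150 mm from the hinge line, half-way through its thickness; z is the normal of the outer (upper when shut) face. The lid is a clear panel in a black frame, 150 x 320 x 6 mm, 0.2 kg, no handle; shut, it overhangs the near wall by 10 mm.
- rod: Stirring rod, 0.1 kg, hanging upright in the stand's hole: steel stem 12 mm thick, 115 mm long; black collar 40 mm wide, 4 mm thick, resting on the plate; above it a round wooden handle 22 mm thick, 66 mm long. Origin: centre of the collar's underside; z up along the handle. Lift it 120 mm or more to clear the hole.
- rod_tip (a point): Lower end of the rod's stem, 115 mm below its origin.
- rod_grip (a point): Place to grip the handle, 40 mm above the rod's origin, on its axis.
- tray: Catch tray of the capping machine, fixed: aluminium, 210 (x) x 240 (y) mm, walls 28 mm high, floor and walls 4 mm. Origin: centre of its underside, on the bench. The white machine (240 mm wide along x, 200 mm high) stands to the tray's right, its face 190 mm from the tray's centre towards -y; between them a chute 100 mm wide rises from 30 to 55 mm.
- jar1: Sealed sample jar, white with a grey screw cap: an upright cylinder 42 mm across and 50 mm high, 45 g, filled low, standing in the catch tray. Origin: centre of its underside, z up. Two to four jars are there; an absent one reads None.
- jar2: Sealed sample jar, white with a grey screw cap: an upright cylinder 42 mm across and 50 mm high, 45 g, filled low, standing in the catch tray. Origin: centre of its underside, z up. Two to four jars are there; an absent one reads None.
- jar3: Sealed sample jar, white with a grey screw cap: an upright cylinder 42 mm across and 50 mm high, 45 g, filled low, standing in the catch tray. Origin: centre of its underside, z up. Two to four jars are there; an absent one reads None.
- jar4: Sealed sample jar, white with a grey screw cap: an upright cylinder 42 mm across and 50 mm high, 45 g, filled low, standing in the catch tray. Origin: centre of its underside, z up. Two to four jars are there; an absent one reads None.
- bead1_center (a point): Centre of one of eight white ceramic desiccant beads, balls 24 mm across, in the cup.
- bead2_center (a point): Centre of one of eight white ceramic desiccant beads, balls 24 mm across, in the cup.
- bead3_center (a point): Centre of one of eight white ceramic desiccant beads, balls 24 mm across, in the cup.
- bead4_center (a point): Centre of one of eight white ceramic desiccant beads, balls 24 mm across, in the cup.
- bead5_center (a point): Centre of one of eight white ceramic desiccant beads, balls 24 mm across, in the cup.
- bead6_center (a point): Centre of one of eight white ceramic desiccant beads, balls 24 mm across, in the cup.
- bead7_center (a point): Centre of one of eight white ceramic desiccant beads, balls 24 mm across, in the cup.
- bead8_center (a point): Centre of one of eight white ceramic desiccant beads, balls 24 mm across, in the cup.
- rack: Blue tube rack with tubes, 220 (x) x 105 x 50 mm, left of the box; not part of the job. Origin: centre of its underside.
- wellplate: Pale well plate, 85 (x) x 127 x 14 mm, beyond the stand; not part of the job. Origin: centre of its underside.
- bottle: Brown bottle, 60 mm across, 85 mm high, beyond the catch tray; not part of the job. Origin: centre of its underside.
Things that resemble listed ones, but are neither listed nor needed, are in the scene too. What is shaped like the jar1 but purple or yellow is not meant.

How it is judged:
On the way, in this order (a step that is already met when the one before it is completed fails the run):
1. the rod's tip passes down among the beads, within 15 mm of the cup's floor and more than 15 mm from its centre, on the cup's far (hinge) side (x of rod_tip in the frame of cup_floor between 0.015 and 0.05 m and y of rod_tip in the frame of cup_floor between -0.05 and 0.05 m and z of rod_tip in the frame of cup_floor between -0.005 and 0.015 m).
2. the rod's tip passes down among the beads, within 15 mm of the cup's floor and more than 15 mm from its centre, on the cup's left or right side (x of rod_tip in the frame of cup_floor between -0.013 and 0.013 m and z of rod_tip in the frame of cup_floor between -0.005 and 0.015 m and (y of rod_tip in the frame of cup_floor between 0.015 and 0.05 m or y of rod_tip in the frame of cup_floor between -0.05 and -0.015 m)).
3. the rod's tip passes down among the beads, within 15 mm of the cup's floor and more than 15 mm from its centre, on the cup's near side (x of rod_tip in the frame of cup_floor between -0.05 and -0.015 m and y of rod_tip in the frame of cup_floor between -0.05 and 0.05 m and z of rod_tip in the frame of cup_floor between -0.005 and 0.015 m).
4. the rod's tip passes down among the beads, within 15 mm of the cup's floor and more than 15 mm from its centre, on the cup's left or right side (all of step 2).
5. the rod's tip passes down among the beads, within 15 mm of the cup's floor and more than 15 mm from its centre, on the cup's far (hinge) side (all of step 1).
6. the rod's tip passes down among the beads, within 15 mm of the cup's floor and more than 15 mm from its centre, on the cup's near side (all of step 3).
7. as step 1 once more, with the beads stirred up by then: of each pair 1 and 4, 2 and 5, 3 and 6, 7 and 8 at least one bead lies over 10 mm from where it began (all of step 5 and distance of any of bead1_center, bead4_center from where it was at the start of the episode above 0.01 m and distance of any of bead2_center, bead5_center from where it was at the start of the episode above 0.01 m and distance of any of bead3_center, bead6_center from where it was at the start of the episode above 0.01 m and distance of any of bead7_center, bead8_center from where it was at the start of the episode above 0.01 m).
8. after the stirring, the last jar comes to be in the bay, so that all are there (x of jar1 in the frame of bay_floor between -0.065 and 0.065 m and y of jar1 in the frame of bay_floor between -0.094 and 0.094 m and z of jar1 in the frame of bay_floor between -0.01 and 0.03 m and x of jar2 in the frame of bay_floor between -0.065 and 0.065 m and y of jar2 in the frame of bay_floor between -0.094 and 0.094 m and z of jar2 in the frame of bay_floor between -0.01 and 0.03 m and x of jar3 in the frame of bay_floor between -0.065 and 0.065 m and y of jar3 in the frame of bay_floor between -0.094 and 0.094 m and z of jar3 in the frame of bay_floor between -0.01 and 0.03 m and x of jar4 in the frame of bay_floor between -0.065 and 0.065 m and y of jar4 in the frame of bay_floor between -0.094 and 0.094 m and z of jar4 in the frame of bay_floor between -0.01 and 0.03 m), for 0.2 s.
At the end, for the whole second after the job is handed in: Every jar is at rest in the bay (standing or lying, within its walls, underside under 30 mm above its floor); the rod hangs upright in its stand (12 mm sideways, 6 mm in height, 0.12 rad); all beads are in the cup; the lid is shut to within 0.08 rad (all of step 8 and linear speed of each of jar1, jar2, jar3, jar4 below 0.02 m/s and horizontal distance between rod and stand_hole below 0.012 m and angle between rod's own z axis and vertical below 0.12 rad and z of rod in the frame of stand_hole between -0.006 and 0.006 m and horizontal distance between each of bead1_center, bead2_center, bead3_center, bead4_center, bead5_center, bead6_center, bead7_center, bead8_center and cup_floor below 0.052 m and z of bead1_center in the frame of cup_floor between -0.01 and 0.045 m and z of bead2_center in the frame of cup_floor between -0.01 and 0.045 m and z of bead3_center in the frame of cup_floor between -0.01 and 0.045 m and z of bead4_center in the frame of cup_floor between -0.01 and 0.045 m and z of bead5_center in the frame of cup_floor between -0.01 and 0.045 m and z of bead6_center in the frame of cup_floor between -0.01 and 0.045 m and z of bead7_center in the frame of cup_floor between -0.01 and 0.045 m and z of bead8_center in the frame of cup_floor between -0.01 and 0.045 m and value of joint lid below 0.08 rad); the robot touches nothing.
It fails at once if the rack is moved more than 30 mm (distance of rack from where it was at the start of the episode above 0.03 m).
It fails at once if the wellplate is moved more than 30 mm (distance of wellplate from where it was at the start of the episode above 0.03 m).
It fails at once if the bottle is moved more than 30 mm (distance of bottle from where it was at the start of the episode above 0.03 m).
Of jar1, jar2, jar3, jar4 only 2 to 4 are there at a start; the rules pass over those that are not, and their reading is None.
At some moment in a run one of jar1, jar2, jar3, jar4 may be knocked a few centimetres aside while the robot is not near it.
It also fails if it takes over 210 s, if anything falls off the work surface, if the arm or the gripper's body presses on something with over 40 N, if the wrist force passes 120 N, or if a joint passes its speed limit or range.

ROBOT

A 6-joint arm with a two-finger parallel gripper is mounted at the origin on the work surface. World frame = base frame: x ahead of the robot, y to its left, z up, the work surface at z = 0. Lengths are in m, angles in rad, forces in N, time in s.
With the tool pointing down it reaches from about 0.425 to 1.125 m from the base axis. Payload 14.9 kg.
Tool frame: the origin (TCP) lies midway between the tips of the shut fingers; the grasp point (between the pads) lies 19 mm behind it; z points along the fingers, y is the line along which they close (so a half turn about z gives the same grasp; the last joint's range is limited). The gripper opens to 91 mm and grips with 3 to 60 N. Pads are 32 mm wide; open, the fingers measure 118 mm over their backs; the gripper's body (76 mm by 178 mm) begins 60 mm behind the grasp point.
Start: joints at [-1.311, 0.379, 1.734, -0, 1.028, -0.033], TCP at [0.202, -0.67, 0.214] pointing down, gripper open.
Joint ranges: [-2.77, 2.77], [-0.74, 2.19], [0, 2.66], [-1.06, 4.2], [0.31, 2.87], [-3.08, 3.08]. Speed limits (rad/s): [1.89, 1.89, 2.39, 3.14, 3.14, 3.14].

INTERFACE

Orientations are given as [roll, pitch, yaw] about the fixed x, y, z axes, in that order (R = Rz(yaw) Ry(pitch) Rx(roll)).
In Python, from station import move_pose, move_straight, move_joints, command_gripper, wait, inverse_kinematics, grab_frame, IKError, hand_in, cut_out, pinpoint, read_time_s, read_q, read_joint_velocities, read_joint_torque, read_position, read_tool_rot, read_wrist_force, read_moment, read_finger_gap, read_gripper_force gives the robot as it stands. Calls block until the motion is done:
- move_pose(position, orientation): joint-space move of the TCP to a pose.
- move_straight(position, rot=None, rate=0.15, threshold=None): straight line of the TCP; rot=None keeps the orientation; rate is the mean speed in m/s. With threshold (N) it stops when the force on the tool has changed by that much, and returns True; else False.
- move_joints(angles): joint-space move.
- command_gripper(opening, effort=None): finger opening in m; effort is the grip in N (None keeps the last); returns when the fingers have stopped.
- wait(seconds).
- inverse_kinematics(position, orientation): joint angles nearest the present ones, or None.
- grab_frame(name): name is "scene" or "side" or "wrist"; returns a dict with "pixels" (420x560x3 uint8, blue, green, red), "fovy" (degrees; the focal length in pixels is half the picture's height over the tangent of half this angle, whatever the lens; pixels are square), "cx", "cy" (the principal point, pixels), "R" (3x3) and "t" (3): a world point X has camera coordinates R X + t; the wrist camera has in their place "mount" (4x4, takes a point from camera to tool coordinates, whose origin is the TCP and whose axes are the flange's). Camera axes: x right, y down, z forward; pixel columns grow to the right and rows downward; lengths in m; the calibration is good to about 2 mm. The wrist camera is an equidistant fisheye: a pixel r from the principal point sees the ray r / f radians off the axis. A picture is of the moment at which its call begins: read the wrist's pose just before it. There is no depth.
A pose or a line that the arm cannot do raises IKError and nothing moves.
- hand_in(): hands the job in; it is judged then, once.
Trained networks look in a picture, given as the dict that the camera call returned (one of the last four; its "shot" number tells which), for a name from the list of things; names that differ only in an ending like _2 or _b are one class to them, and where a whole thing is asked for, a point or a joint stands for the part that bears it (a point fixed in the world has none). Each returns a list of dicts, best first, with "confidence" (0 to 1); they miss things now and then, are a little off and sometimes report something else, mostly with a low value. They report only what shows in the picture. A call takes as long as a camera call. They do not tell look-alikes from the thing itself.
- cut_out(picture, target): "mask" (420x560 bool, what is visible of it) and "centre" ([column, row] as shares, 0 to 1, of the picture: columns of its width, rows of its height, amid what is visible of it).
- pinpoint(picture, target): "centre" ([column, row] as shares, 0 to 1, of the picture: columns of its width, rows of its height: a listed point, or the origin of a listed thing).
Readings, each from a call of its own:
- read_time_s(): time.
- read_q(): joint angles.
- read_joint_velocities(): joint speeds.
- read_joint_torque(): joint torques, N m.
- read_position(): TCP position.
- read_tool_rot(): TCP orientation.
- read_wrist_force(): force on the tool from outside, world axes, zero at the start.
- read_moment(): the same for the moment, N m.
- read_finger_gap(): finger opening in m.
- read_gripper_force(): force on a finger pad.
Only numpy, scipy, OpenCV 4.12 (cv2) and the standard library are available. Lean on these libraries where they do the work, as an engineer would, in place of code of your own. Each camera call takes 0.05 s, during which the arm holds its last target. There are 200 camera calls.

## Working session

There is one attempt and no reset: what is moved stays moved. The work goes in short steps, each a Python script; the robot and the scene stay as the last script left them, time stands still between calls to the robot, and variables do not carry over. Pictures are saved under pics/ and viewed, at most 14 in all, crops included, and the job is handed in when it is done.

```bash
ls; mkdir -p pics
cat > h.py <<'E'
import numpy as np, cv2
from station import *
def K(p):
    f=210/np.tan(np.radians(p["fovy"])/2); return f,p["cx"],p["cy"]
def ray(p,u,v,wp=None):
    """world origin, direction; wp=(pos,R) for the wrist"""
    f,cx,cy=K(p); x,y=u-cx,v-cy
    if "R" in p:
        d=np.array([x/f,y/f,1]); R=np.array(p["R"]); t=np.array(p["t"])
        return -R.T@t, R.T@d/np.linalg.norm(d)
    r=np.hypot(x,y)+1e-9; a=r/f
    d=np.array([np.sin(a)*x/r,np.sin(a)*y/r,np.cos(a)])
    M=np.array(p["mount"]); pos,R=wp
    return pos+R@M[:3,3], R@M[:3,:3]@d
def onz(p,u,v,z,wp=None):
    o,d=ray(p,u,v,wp); return o+d*(z-o[2])/d[2]
def tri(rs):
    A=np.zeros((3,3)); b=np.zeros(3)
    for o,d in rs:
        P=np.eye(3)-np.outer(d,d); A+=P; b+=P@o
    X=np.linalg.solve(A,b)
    return X, max(np.linalg.norm((np.eye(3)-np.outer(d,d))@(X-o)) for o,d in rs)
def proj(p,X):
    f,cx,cy=K(p); c=np.array(p["R"])@X+np.array(p["t"]); return cx+f*c[0]/c[2], cy+f*c[1]/c[2]
def px(d): return d["centre"][0]*560,d["centre"][1]*420
def rot(r):
    from scipy.spatial.transform import Rotation as S
    r=np.array(r); return r if r.shape==(3,3) else S.from_euler('xyz',r).as_matrix()
def wrist():
    wp=(np.array(read_position()),rot(read_tool_rot())); return grab_frame("wrist"),wp
E
cat > a.py <<'E'
from h import *
a=grab_frame("scene"); b=grab_frame("side")
cv2.imwrite("pics/scene0.png",a["pixels"]); cv2.imwrite("pics/side0.png",b["pixels"])
print(read_time_s(),read_tool_rot(),read_position())
for n in ["bay_floor","cup_floor","stand_hole","lid_edge","rod","rod_tip","rod_grip","tray","jar1","bead1_center","rack","wellplate","bottle"]:
    for q,p in (("sc",a),("si",b)):
        print(n,q,[(round(px(d)[0],1),round(px(d)[1],1),round(d["confidence"],2)) for d in pinpoint(p,n)][:9])
for q,p in (("sc",a),("si",b)): print(q,np.round(ray(p,280,210)[0],3),np.round(ray(p,280,210)[1],3),p["fovy"])
E
python3 a.py
```

```text
pics
0.1 [-3.14060102e+00 -6.50425424e-05  2.92810339e-01] [ 0.20196793 -0.66985597  0.21334746]
bay_floor sc [(334.7, 208.1, 0.91)]
bay_floor si [(226.8, 294.7, 0.59)]
cup_floor sc [(308.5, 224.4, 0.66)]
cup_floor si [(262.2, 260.1, 0.78), (375.0, 187.0, 0.43)]
stand_hole sc [(242.6, 218.4, 0.78)]
stand_hole si [(319.4, 190.5, 0.97)]
lid_edge sc [(182.7, 290.8, 0.74)]
lid_edge si [(201.1, 204.8, 0.9)]
rod sc []
rod si [(321.2, 191.2, 0.53), (266.7, 255.9, 0.43)]
rod_tip sc [(181.2, 291.7, 0.69)]
rod_tip si [(316.8, 221.9, 0.62)]
rod_grip sc [(242.8, 207.5, 0.64)]
rod_grip si [(319.1, 189.9, 0.7), (319.7, 178.8, 0.57)]
tray sc [(182.2, 293.1, 0.82)]
tray si [(348.5, 194.0, 0.7)]
jar1 sc [(174.1, 301.2, 0.89), (146.3, 269.2, 0.78), (152.1, 295.1, 0.72), (251.3, 312.7, 0.58), (197.8, 290.2, 0.53), (193.1, 272.8, 0.49), (122.3, 280.5, 0.49)]
jar1 si [(342.5, 190.2, 0.68), (374.5, 187.7, 0.64), (356.1, 203.7, 0.64), (351.9, 181.3, 0.62), (263.0, 245.5, 0.21)]
bead1_center sc [(196.1, 292.6, 0.47)]
bead1_center si [(254.9, 250.1, 0.48)]
rack sc [(375.3, 190.6, 0.63)]
rack si [(164.4, 358.5, 0.59), (269.1, 209.1, 0.55), (199.7, 201.8, 0.24)]
wellplate sc [(288.2, 278.5, 0.8)]
wellplate si [(266.9, 209.1, 0.74)]
bottle sc [(252.9, 310.3, 0.84)]
bottle si [(288.6, 191.2, 0.91), (166.0, 358.6, 0.47)]
sc [ 1.411 -0.714  0.916] [-0.634  0.541 -0.552] 50.12321344642351
si [-0.046  0.884  0.772] [ 0.48  -0.683 -0.551] 53.02204372794208
```

View pics/scene0.png

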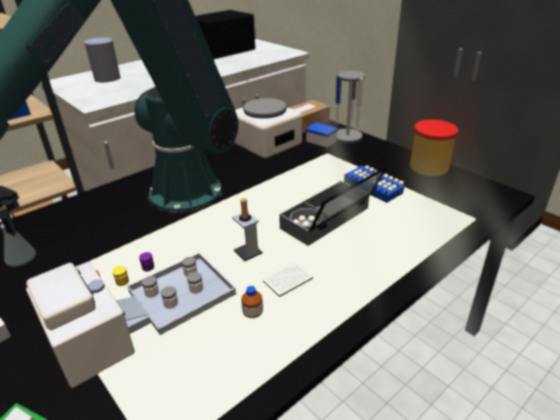

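View pics/side0.png

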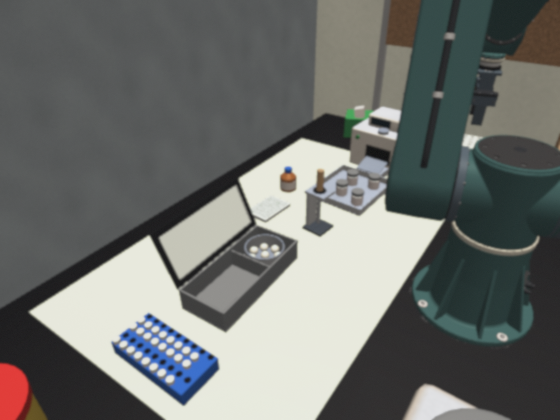

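The scene shows four white jars in the tray at about (189,265), (150,285), (169,297) and (195,282). A purple jar at (146,260) and a yellow one at (120,274) are look-alikes outside the tray. The rod is in its stand at (243,210), and the box is open with its cup near (303,220). The side view confirms four jars at (353,177), (374,182), (342,187) and (357,197).

Next I'll triangulate, then look with the wrist camera from above.

```bash
cat > b.py <<'E'
from h import *
a=grab_frame("scene"); b=grab_frame("side")
for n in ["bay_floor","cup_floor","stand_hole","lid_edge","rod_grip","wellplate","bottle"]:
    x=pinpoint(a,n);y=pinpoint(b,n)
    if x and y: print(n,*[np.round(v,4) for v in tri([ray(a,*px(x[0])),ray(b,*px(y[0]))])])
for n,p in (("sc",a),("si",b)):
    print(n,[(np.round(onz(p,*px(d),0.004)[:2],3).tolist(),round(d["confidence"],2)) for d in pinpoint(p,"jar1")])
    print(n,'tray',[np.round(onz(p,*px(d),0.0)[:2],3).tolist() for d in pinpoint(p,"tray")], 'rack',[np.round(onz(p,*px(d),0.0)[:2],3).tolist() for d in pinpoint(p,"rack")])
print({n:[np.round(onz(p,*px(d),z),3).tolist() for p in (a,b) for d in pinpoint(p,n)] for n,z in (("bay_floor",.005),("cup_floor",.01),("stand_hole",.135))})
E
python3 b.py
```

```text
bay_floor [0.514  0.3282 0.0017] 0.0026
cup_floor [0.5136 0.1693 0.0175] 0.0087
stand_hole [ 0.4695 -0.0615  0.1395] 0.005
lid_edge [0.6351 0.2647 0.1997] 0.0044
rod_grip [ 0.4084 -0.0448  0.1644] 0.037
wellplate [ 0.6582 -0.0529  0.005 ] 0.0014
bottle [ 6.824e-01 -2.045e-01  4.000e-04] 0.0013
sc [([0.509, -0.354], 0.81), ([0.429, -0.373], 0.75), ([0.324, -0.339], 0.57), ([0.426, -0.251], 0.55), ([0.496, -0.313], 0.5), ([0.314, -0.426], 0.49)]
sc tray [[0.476, -0.306], [0.5, 0.188]] rack [[0.424, -0.241], [0.5, 0.548], [0.514, 0.319]]
si [([0.523, -0.36], 0.61), ([0.435, -0.39], 0.53), ([0.518, -0.285], 0.48), ([0.515, 0.113], 0.26)]
si tray [[0.496, -0.297]] rack [[0.487, 0.552]]
{'bay_floor': [[0.515, 0.322, 0.005], [0.505, 0.528, 0.005], [0.514, 0.332, 0.005]], 'cup_floor': [[0.513, 0.182, 0.01], [0.516, -0.276, 0.01], [0.513, 0.156, 0.01]], 'stand_hole': [[0.47, -0.056, 0.135], [0.471, -0.074, 0.135]]}
```

```bash
cat > c.py <<'E'
from h import *
DN=[np.pi,0,0]
def look(pos,names,tag=None):
    move_pose(pos,DN); wait(0.3)
    p,wp=wrist()
    if tag: cv2.imwrite(f"pics/{tag}.png",p["pixels"])
    for n,z in names:
        print(pos,n,[(np.round(onz(p,*px(d),z,wp)[:2],4).tolist(),round(d["confidence"],2),np.round(px(d)).tolist()) for d in pinpoint(p,n)][:8])
if __name__=="__main__":
    J=[("jar1",.004),("tray",0)]
    look([.47,-.30,.36],J,"w_tray"); look([.47,-.24,.36],J)
    S=[("stand_hole",.135),("rod",.135),("rod_grip",.175)]
    look([.44,-.06,.40],S,"w_stand"); look([.50,-.10,.40],S)
    B=[("bay_floor",.005),("cup_floor",.01),("bead1_center",.022)]
    look([.50,.17,.40],B,"w_cup"); look([.47,.27,.40],B+[("rack",0)],"w_box")
    print(read_time_s(), read_position(), read_tool_rot())
E
python3 c.py; cd pics; python3 -c "
import cv2,numpy as np
a=[cv2.imread(f'w_{n}.png') for n in ('tray','stand','cup','box')]
m=np.vstack([np.hstack(a[:2]),np.hstack(a[2:])]); cv2.imwrite('m1.png',cv2.resize(m,(800,600),interpolation=cv2.INTER_AREA))"
```

```text
[0.47, -0.3, 0.36] jar1 [([0.505, -0.3589], 0.9, [317.0, 141.0]), ([0.44, -0.2456], 0.89, [248.0, 180.0]), ([0.3296, -0.4166], 0.86, [346.0, 241.0]), ([0.5069, -0.2744], 0.81, [265.0, 140.0]), ([0.4278, -0.3758], 0.78, [326.0, 187.0]), ([0.3223, -0.3284], 0.59, [297.0, 245.0])]
[0.47, -0.3, 0.36] tray [([0.4901, -0.3089], 0.86, [286.0, 150.0])]
[0.47, -0.24, 0.36] jar1 [([0.3165, -0.3267], 0.96, [329.0, 248.0]), ([0.5081, -0.2723], 0.84, [300.0, 139.0]), ([0.4264, -0.373], 0.71, [359.0, 188.0]), ([0.4358, -0.2493], 0.68, [286.0, 183.0]), ([0.5115, -0.3557], 0.63, [351.0, 138.0]), ([0.3246, -0.4192], 0.52, [379.0, 243.0])]
[0.47, -0.24, 0.36] tray [([0.4953, -0.317], 0.56, [327.0, 147.0]), ([0.5396, 0.2131], 0.29, [48.0, 135.0])]
[0.44, -0.06, 0.4] stand_hole [([0.4741, -0.0569], 0.64, [278.0, 148.0])]
[0.44, -0.06, 0.4] rod [([0.4734, -0.0579], 0.83, [279.0, 149.0]), ([0.5368, 0.137], 0.28, [140.0, 108.0])]
[0.44, -0.06, 0.4] rod_grip [([0.4762, -0.0589], 0.59, [279.0, 150.0])]
[0.5, -0.1, 0.4] stand_hole [([0.4677, -0.059], 0.96, [251.0, 196.0])]
[0.5, -0.1, 0.4] rod [([0.4725, -0.0
[... 408 characters left out ...]
0.4351, -0.2425], 0.4, [482.0, 197.0]), ([0.5041, -0.2734], 0.17, [498.0, 165.0])]
[0.5, 0.17, 0.4] bead1_center [([0.5448, 0.1665], 0.56, [283.0, 134.0]), ([0.4729, -0.0559], 0.41, [405.0, 177.0]), ([0.5094, 0.1293], 0.21, [304.0, 155.0])]
[0.47, 0.27, 0.4] bay_floor [([0.5094, 0.3285], 0.69, [247.0, 137.0]), ([0.4298, -0.2407], 0.31, [516.0, 186.0]), ([0.4819, -0.3003], 0.16, [537.0, 164.0])]
[0.47, 0.27, 0.4] cup_floor [([0.5153, 0.163], 0.64, [342.0, 134.0])]
[0.47, 0.27, 0.4] bead1_center [([0.545, 0.1679], 0.52, [341.0, 117.0])]
[0.47, 0.27, 0.4] rack [([0.4388, -0.1947], 0.27, [500.0, 181.0])]
10.5667 [0.47009101 0.2698017  0.40003843] [-3.14156031e+00 -4.06018984e-05 -3.22386079e-04]
```

View pics/m1.png

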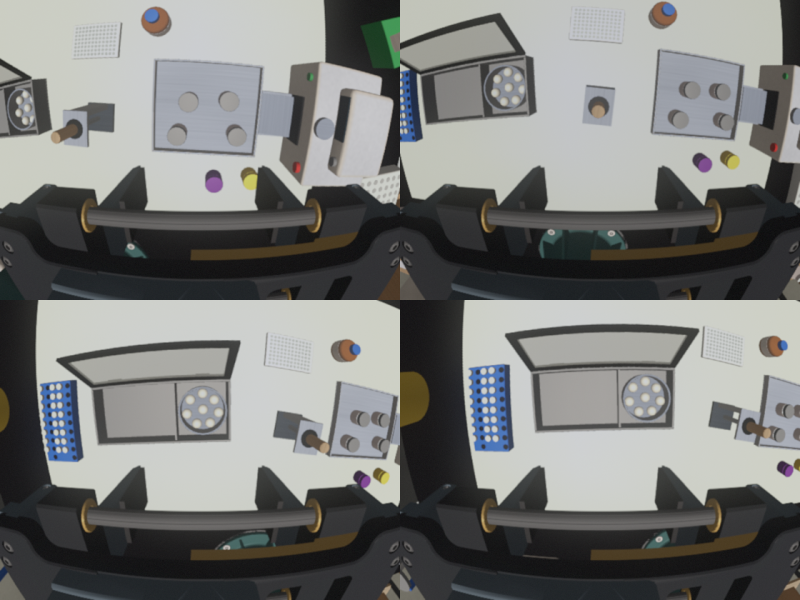

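The views match the descriptions: four grey-capped jars in the tray, purple and yellow ones outside it, the rod upright in the plate and the box roughly axis-aligned. I'll make orthophotos to get the cup and stand positions precisely.

```bash
cat >> h.py <<'E'
def wproj(p,wp,X):
    M=np.array(p["mount"]); pos,R=wp
    Rc=R@M[:3,:3]; c=(X-(pos+R@M[:3,3]))@Rc
    f,cx,cy=K(p); r=np.hypot(c[...,0],c[...,1])+1e-12; a=np.arctan2(r,c[...,2])
    return cx+f*a*c[...,0]/r, cy+f*a*c[...,1]/r
def ortho(p,wp,x0,x1,y0,y1,z,s=2000):
    """top view, up = +x, left = +y, s px/m"""
    xs=np.arange(x1,x0,-1/s); ys=np.arange(y1,y0,-1/s)
    Y,X=np.meshgrid(ys,xs); P=np.stack([X,Y,np.full_like(X,z)],-1)
    u,v=wproj(p,wp,P); return cv2.remap(p["pixels"],u.astype(np.float32),v.astype(np.float32),cv2.INTER_CUBIC)
E
cat > d.py <<'E'
from h import *
DN=[np.pi,0,0]
move_pose([.47,.17,.32],DN); wait(.3); p,wp=wrist()
c=(.513,.165); s=2400
o=ortho(p,wp,c[0]-.085,c[0]+.085,c[1]-.085,c[1]+.085,.055,s)
for k in range(-8,9,2):
    q=int((.085+k/100)*s); cv2.line(o,(q,0),(q,6),(0,0,255)); cv2.line(o,(0,q),(6,q),(0,0,255))
cv2.line(o,(204,0),(204,407),(0,255,0)); cv2.line(o,(0,204),(407,204),(0,255,0))
o2=ortho(p,wp,.41,.61,.08,.45,.065,1080)
move_pose([.44,-.06,.40],DN); wait(.3); p,wp=wrist()
c=(.472,-.058)
o3=ortho(p,wp,c[0]-.085,c[0]+.085,c[1]-.085,c[1]+.085,.135,1270)
cv2.line(o3,(108,0),(108,215),(0,255,0)); cv2.line(o3,(0,108),(215,108),(0,255,0))
m=np.zeros((600,800,3),np.uint8)
for im,(x,y) in ((o,(0,0)),(o2,(400,0)),(o3,(400,300))):
    h,w=im.shape[:2]; h=min(h,600-y); w=min(w,800-x); m[y:y+h,x:x+w]=im[:h,:w]
cv2.imwrite("pics/m2.png",m)
print(o.shape,o2.shape,o3.shape)
E
python3 d.py
```

```text
(408, 408, 3) (216, 400, 3) (216, 216, 3)
```

View pics/m2.png

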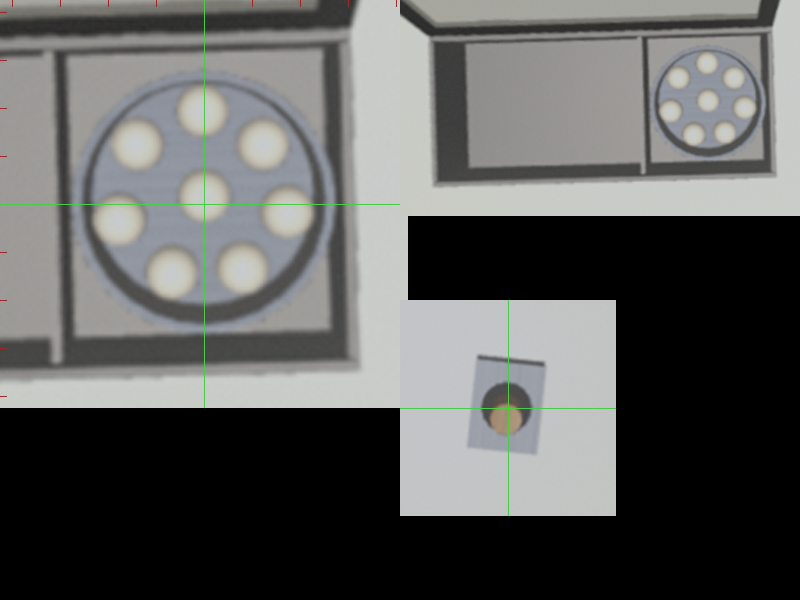

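The cup rim is centred at about (205,199) in the orthophoto, which gives cup ≈ (0.514, 0.164) with box yaw ≈ +0.022. The stand hole is at about (506,406), which gives ≈ (0.4735, -0.057). Now I'll grasp the rod.

```bash
cat > e.py <<'E'
from h import *
DN=[np.pi,0,0]; H=np.array([.4735,-.0568])
command_gripper(.07); move_pose([*H,.26],DN); move_straight([*H,.156],rate=.1)
command_gripper(.0,40); wait(.2); print(read_finger_gap(),read_gripper_force(),read_wrist_force())
move_straight([*H,.30],rate=.12)
print(read_finger_gap(),read_wrist_force(),read_time_s())
a=grab_frame("scene"); b=grab_frame("side")
for n in("rod_tip","rod"):
  x=pinpoint(a,n);y=pinpoint(b,n); print(n,[(np.round(px(d)),round(d["confidence"],2)) for d in x+y])
  if x and y: print(tri([ray(a,*px(x[0])),ray(b,*px(y[0]))]))
f=lambda im,u,v:cv2.resize(im["pixels"][v-75:v+75,u-65:u+65],(390,450),interpolation=cv2.INTER_CUBIC)
ua,ub=proj(a,np.array([*H,.2])),proj(b,np.array([*H,.2]))
cv2.imwrite("pics/rod1.png",np.hstack([f(a,int(ua[0]),int(ua[1])),f(b,int(ub[0]),int(ub[1]))]))
E
python3 e.py
```

```text
0.021790564804890982 39.99708652496338 [-0.03482    -0.54426876 -1.51145609]
0.02152488874730299 [ 0.00534784  0.03134757 -0.81325927] 17.5083
rod_tip [(array([242., 211.]), 0.53), (array([318., 180.]), 0.55)]
(array([ 0.4775212 , -0.06407279,  0.16643846]), np.float64(0.0037094323419789867))
rod [(array([245., 218.]), 0.73), (array([307., 223.]), 0.7), (array([300., 220.]), 0.25), (array([322., 149.]), 0.73), (array([348., 183.]), 0.51)]
(array([ 0.53812951, -0.13033195,  0.21385848]), np.float64(0.02526880203175249))
```

View pics/rod1.png

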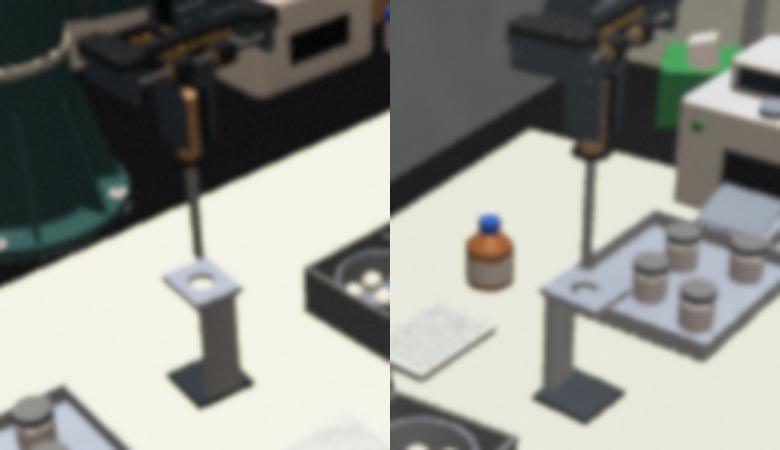

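The rod is lifted clear and upright, with its tip just above the plate in both views. Stirring next.

```bash
cat > f.py <<'E'
from h import *
C=np.array([.514,.164]); r=.023; T0=np.radians(25)
P=lambda t,z:[C[0]+r*np.cos(t),C[1]+r*np.sin(t),z]
DN=[np.pi,0,0]
move_straight([.45,.05,.30],rate=.25); move_straight(P(T0,.30),rate=.25); move_straight(P(T0,.195),rate=.15)
hit=move_straight(P(T0,.143),rate=.04,threshold=4)
print(hit,read_position(),read_wrist_force())
if read_position()[2]<.154:
    z=max(read_position()[2]+.004,.150); move_straight(P(T0,z),rate=.05)
    F=[]
    for k in range(1,4*18+1):
        move_straight(P(T0+k*2*np.pi/18,z),rate=.07); F.append(np.linalg.norm(read_wrist_force()[:2]))
    print("z",z,"maxF",max(F),read_time_s())
    a=grab_frame("side"); u,v=map(int,proj(a,np.array([.51,.2,.06])))
    cv2.imwrite("pics/stir.png",cv2.resize(a["pixels"][v-60:v+60,u-80:u+80],(640,480),interpolation=cv2.INTER_CUBIC))
E
python3 f.py
```

```text
True [0.53492096 0.17372412 0.14588349] [-0.52178327 -0.70960322  7.17407842]
z 0.15 maxF 9.976574211220152 40.5667
```

View pics/stir.png

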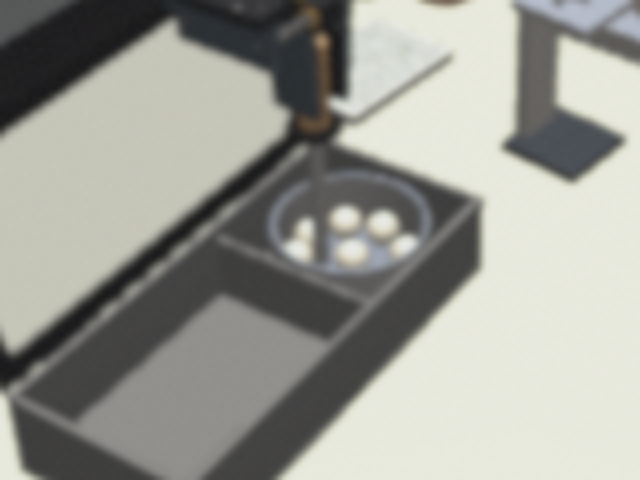

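The rod is still upright in the grip, and the beads have moved and are all in the cup. I'll carry it back to a point above the hole and compare it with the earlier picture.

```bash
cat > g.py <<'E'
from h import *
H=np.array([.4735,-.0568])
p=read_position(); move_straight([p[0],p[1],.30],rate=.12); move_straight([.45,.05,.30],rate=.25); move_straight([*H,.30],rate=.2); wait(.3)
a=grab_frame("scene"); b=grab_frame("side")
f=lambda im,u,v:cv2.resize(im["pixels"][v-75:v+75,u-65:u+65],(390,450),interpolation=cv2.INTER_CUBIC)
ua,ub=proj(a,np.array([*H,.2])),proj(b,np.array([*H,.2]))
new=np.hstack([f(a,int(ua[0]),int(ua[1])),f(b,int(ub[0]),int(ub[1]))])
old=cv2.imread("pics/rod1.png"); cv2.imwrite("pics/rod2.png",new)
d=np.abs(new.astype(int)-old).sum(2); d=d[80:300]  # region of the rod
print("diff",d[:,150:240].mean(),d[:,150:240].max(),d[:,560:640].mean(),d[:,560:640].max(), read_finger_gap(),read_time_s())
g=lambda im:cv2.cvtColor(im,cv2.COLOR_BGR2GRAY)
for (x0,x1) in ((170,230),(575,620)):
  for y in (170,200,230,250):
    print(x0,y,[int(x0+np.argmin(cv2.GaussianBlur(g(i),(5,5),0)[y,x0:x1])) for i in (old,new)])
E
python3 g.py
```

```text
diff 5.461565656565656 69 6.866079545454546 97 0.021324508053152544 43.8667
170 170 [172, 226]
170 200 [170, 170]
170 230 [196, 197]
170 250 [198, 199]
575 170 [590, 589]
575 200 [588, 588]
575 230 [587, 586]
575 250 [586, 586]
```

The rod has shifted by less than a pixel, so I'll insert it, then re-measure the jars.

```bash
cat > i.py <<'E'
from h import *
H=[.4735,-.0568]; DN=[np.pi,0,0]
print(move_straight([*H,.185],rate=.12,threshold=8), read_position()[2])
print(move_straight([*H,.1555],rate=.06,threshold=5), read_position()[2],read_wrist_force())
if read_position()[2]<.159:
    command_gripper(.07); wait(.2); move_straight([*H,.27],rate=.15)
    from c import look
    J=[("jar1",.004)]
    look([.44,-.06,.40],[("rod",.135),("stand_hole",.135)])
    look([.47,-.33,.34],J,"t2"); look([.45,-.28,.34],J)
    print(read_time_s())
E
python3 i.py
```

```text
False 0.18562710799413332
True 0.15558257634888895 [1.26353327 0.37857421 3.53217289]
[0.44, -0.06, 0.4] rod [([0.4738, -0.058], 0.92, [279.0, 148.0])]
[0.44, -0.06, 0.4] stand_hole []
[0.47, -0.33, 0.34] jar1 [([0.3206, -0.3293], 0.98, [281.0, 251.0]), ([0.4266, -0.3733], 0.94, [308.0, 191.0]), ([0.5091, -0.3578], 0.82, [299.0, 140.0]), ([0.5114, -0.2789], 0.81, [248.0, 139.0]), ([0.3242, -0.4227], 0.7, [335.0, 249.0]), ([0.4794, -0.2477], 0.66, [229.0, 159.0])]
[0.45, -0.28, 0.34] jar1 [([0.476, -0.2461], 0.86, [259.0, 148.0]), ([0.3245, -0.33], 0.8, [310.0, 238.0]), ([0.5038, -0.2765], 0.79, [278.0, 130.0]), ([0.5065, -0.3574], 0.75, [330.0, 129.0]), ([0.3255, -0.4231], 0.69, [364.0, 237.0]), ([0.4226, -0.3753], 0.63, [340.0, 182.0]), ([0.5265, 0.2178], 0.26, [25.0, 135.0])]
50.7
```

```bash
cat > k.py <<'E'
from h import *
p,wp=wrist()
o=ortho(p,wp,.36,.61,-.46,-.16,.054,1600); print(wp[0],o.shape)
g=cv2.cvtColor(o,cv2.COLOR_BGR2GRAY)
c=cv2.HoughCircles(cv2.GaussianBlur(g,(5,5),0),cv2.HOUGH_GRADIENT,1,50,param1=60,param2=14,minRadius=29,maxRadius=38)
for q in (c[0] if c is not None else []):
    print(q,'xy',np.round([.61-q[1]/1600,-.16-q[0]/1600],4)); cv2.circle(o,(int(q[0]),int(q[1])),int(q[2]),(0,0,255),1)
cv2.imwrite("pics/j1.png",o)
E
python3 k.py
```

```text
[ 0.45007753 -0.28035743  0.33984202] (400, 481, 3)
[184.5 161.5  34.1] xy [ 0.5091 -0.2753]
[348.5 283.5  32.7] xy [ 0.4328 -0.3778]
[150.5 218.5  34.1] xy [ 0.4734 -0.2541]
[319.5 163.5  32.9] xy [ 0.5078 -0.3597]
```

View pics/j1.png

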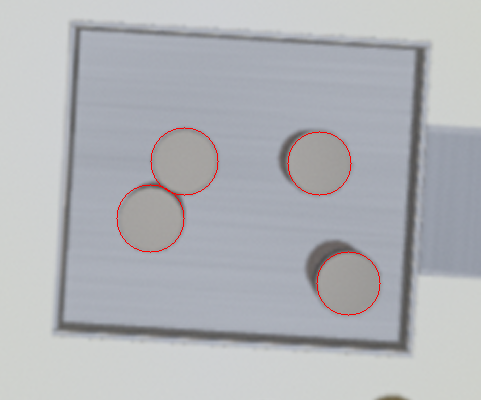

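The ortho shows four jars, with circles at (150,218), (184,161), (319,163) and (348,283). The first was knocked and now stands against the second. Rod back in stand: (0.474, -0.058). I'll pick them one by one, with a fresh detection before each.

```bash
cat > l.py <<'E'
from h import *
import sys
BAY=np.array([.5110,.3233]); a=.022; RB=np.array([[np.cos(a),-np.sin(a)],[np.sin(a),np.cos(a)]])
def circles():
    move_pose([.45,-.28,.34],[np.pi,0,0]); wait(.2); p,wp=wrist()
    o=ortho(p,wp,.38,.61,-.44,-.18,.054,1600)
    c=cv2.HoughCircles(cv2.GaussianBlur(cv2.cvtColor(o,cv2.COLOR_BGR2GRAY),(5,5),0),cv2.HOUGH_GRADIENT,1,50,param1=60,param2=14,minRadius=29,maxRadius=38)
    return [np.array([.61-q[1]/1600,-.18-q[0]/1600]) for q in c[0]] if c is not None else []
def pick(near,slot,yaw=0.,gap=.062):
    cs=circles(); print("seen",np.round(cs,3).tolist())
    c=min(cs,key=lambda q:np.linalg.norm(q-near))
    if np.linalg.norm(c-near)>.012: print("moved",c); return False
    R=[np.pi,0,yaw]; command_gripper(gap)
    move_pose([*c,.12],R)
    if move_straight([*c,.018],rate=.1,threshold=6): print("touch",read_position()); 
    command_gripper(0.,20); g=read_finger_gap(); print("gap",g)
    move_straight([*c,.12],rate=.15)
    if not .035<read_finger_gap()<.05: print("lost",read_finger_gap()); return False
    move_straight([*c,.29],rate=.25)
    t=BAY+RB@np.array(slot); R=[np.pi,0,a]
    move_pose([*t,.29],R); move_straight([*t,.11],rate=.2)
    hit=move_straight([*t,.0195],rate=.08,threshold=6); print("down",hit,read_position(),read_finger_gap())
    command_gripper(.060); move_straight([*t,.12],rate=.15); move_straight([*t,.29],rate=.25); print("t",read_time_s())
    return True
E
python3 -c "
from l import *
pick(np.array([.4734,-.2541]),(.028,.045),np.radians(-30.7),.070)"
```

```text
seen [[0.43299999833106995, -0.37700000405311584], [0.4729999899864197, -0.2529999911785126], [0.5080000162124634, -0.3580000102519989], [0.5080000162124634, -0.2750000059604645]]
gap 0.04188727792822886
down True [0.53765532 0.36866183 0.01917978] 0.04156232600302825
t 62.3
```

```bash
python3 -c "
from l import *
ok=pick(np.array([.509,-.275]),(.028,-.045)) and pick(np.array([.508,-.3585]),(-.028,.045)) and pick(np.array([.4325,-.377]),(-.028,-.045))
print(ok)
move_pose([.45,.25,.40],[np.pi,0,0]); wait(.3); p,wp=wrist()
cv2.imwrite('pics/box2.png',np.vstack([ortho(p,wp,.40,.66,.06,.46,.05,1150),cv2.resize(p['pixels'],(460,345))]))"
```

```text
seen [[0.5099999904632568, -0.2759999930858612], [0.5080000162124634, -0.35899999737739563], [0.43299999833106995, -0.3779999911785126]]
gap 0.041413254607838415
down True [0.5395958  0.27874037 0.01931248] 0.0414892200387788
t 75.6417
seen [[0.5080000162124634, -0.3580000102519989], [0.4320000112056732, -0.3779999911785126]]
gap 0.041647651956885384
down True [0.48164226 0.36741161 0.0193306 ] 0.04142673108119101
t 89.2917
seen [[0.4320000112056732, -0.3779999911785126]]
gap 0.04163986152234869
down True [0.4836208  0.27750009 0.0193089 ] 0.04185138619890234
t 103.0
True
```

View pics/box2.png

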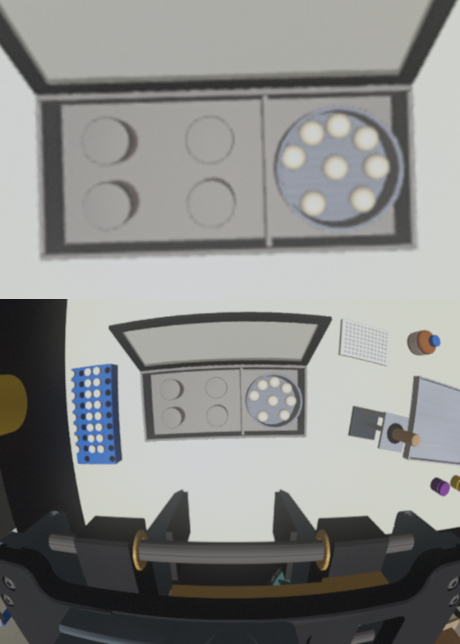

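All four jars stand in the bay at (105,140), (105,205), (210,138) and (210,203). All eight beads are in the cup, the rod is in its stand and the tray is empty. Next I'll close the lid by pushing from behind with closed fingers.

```bash
cat > n.py <<'E'
from h import *
DN=[np.pi,0,.022]; Y=.262; hx,hz=.581,.0655; s=.138; w=.016
def go(x,z,rate=.08,th=15):
    h=move_straight([x,Y,z],rate=rate,threshold=th)
    if h: print("hit at",read_position(),read_wrist_force())
    return h
command_gripper(0.,20)
move_pose([.72,Y,.40],DN); move_straight([.72,Y,.17],rate=.2,threshold=10)
def pt(t): return hx-s*np.cos(t)+.006*np.sin(t)+w, hz+s*np.sin(t)+.006*np.cos(t)
ok=not go(.63,.17)
print(read_wrist_force())
x,z=pt(np.pi/2); ok=ok and not go(x,.175) and not go(pt(1.45)[0],.195)
for t in np.linspace(1.35,.05,14):
    if not ok: break
    ok=not go(*pt(t)); print(round(t,2),np.round(read_wrist_force(),1))
if ok: x,z=pt(0); print("final",move_straight([x,Y,z-.006],rate=.03,threshold=12),read_position(),read_wrist_force())
a=grab_frame("side");b=grab_frame("scene"); u,v=map(int,proj(a,np.array([.53,.25,.08]))); c,d=map(int,proj(b,np.array([.53,.2,.08])))
cv2.imwrite("pics/lid.png",cv2.resize(np.hstack([a["pixels"][v-90:v+90,u-120:u+120],b["pixels"][d-90:d+90,c-120:c+120]]),(800,300)))
print(read_time_s())
E
python3 n.py
```

```text
[-0.51984553  0.12288977 -0.45854023]
1.35 [ 0.4 -0.3 -0.4]
1.25 [-0.4 -0.1 -0.3]
1.15 [-0.6 -0.4  0.3]
1.05 [ 0.9 -0.2 -0.2]
0.95 [ 1.  -0.3  0. ]
0.85 [ 0.4  0.2 -0.4]
0.75 [ 0.3  0.3 -0.5]
0.65 [0.2 0.1 0.2]
0.55 [-0.1  0.5  0.4]
0.45 [ 0.2 -0.2 -0.2]
0.35 [-0.  -0.5 -0.8]
0.25 [ 0.2 -0.1  0.2]
0.15 [ 1.  -0.4 -0.1]
0.05 [-0.   0.6  0.9]
final True [0.45968183 0.262241   0.07164383] [-5.38731198 -2.72043986 17.34962337]
114.4667
```

View pics/lid.png

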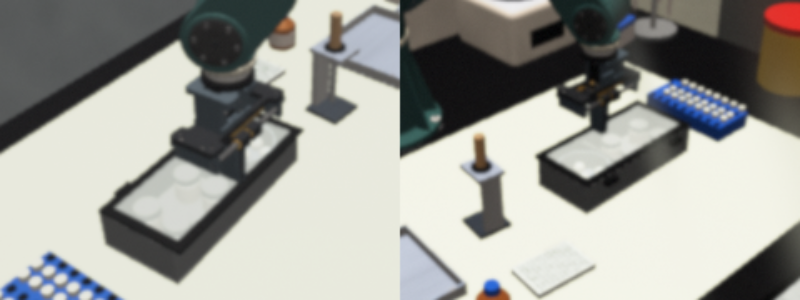

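The lid lies flat on the rim in both views, with firm contact at the nominal shut height, and the rod hangs in its stand. I'll retract, verify once more and then hand in.

```bash
python3 -c "
from h import *
p=read_position(); move_straight([p[0],p[1],.25],rate=.12); move_pose([.42,-.10,.40],[np.pi,0,0]); wait(.5)
a=grab_frame('side');b=grab_frame('scene'); u,v=map(int,proj(a,np.array([.53,.25,.08]))); c,d=map(int,proj(b,np.array([.53,.2,.08])))
cv2.imwrite('pics/end.png',cv2.resize(np.hstack([a['pixels'][v-90:v+90,u-120:u+120],b['pixels'][d-90:d+90,c-120:c+120]]),(800,300)))
for n in ('lid_edge',):
  x=pinpoint(a,n);y=pinpoint(b,n)
  if x and y: print(tri([ray(a,*px(x[0])),ray(b,*px(y[0]))]))
print(read_time_s())"
```

```text
(array([0.4270008 , 0.26253232, 0.06928414]), np.float64(0.0006672046673207787))
118.275
```

View pics/end.png

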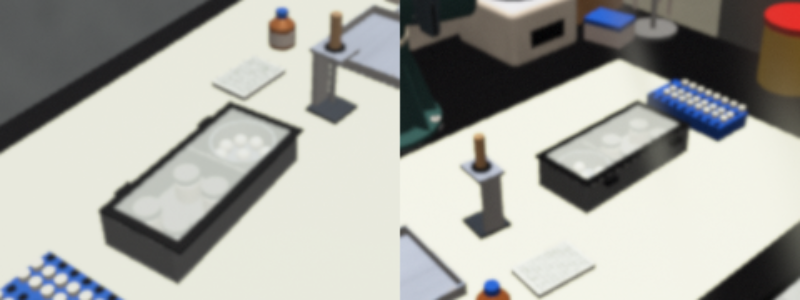

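The lid is shut, with its edge at z = 0.069 against a nominal 0.0685. The rod is upright, and the beads and jars are visible inside.

```bash
python3 -c "
from station import *
print(hand_in())"
```

```text
the job is handed in; nothing more can be done
None
```

The job is handed in at about 118 s with no verdict returned: four wide stirring circles done, the rod back in its stand, all four jars in the bay, all eight beads in the cup and the lid shut; I did not measure how far each bead moved.

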